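# Unlock the petty-cash box and hold the key turned

## Task

Take the round-headed key out of the wooden key block and put it into the lock on top of the cash box. The lock is sticky, so rock the key a little from side to side, without forcing it, until it is fully home; then turn it about a quarter turn clockwise until the lid springs up. The lock springs back, so finish with the key still in your grip and held turned; leave everything else on the desk where it is.

Things in the scene. Friction and masses are not known exactly. Their poses are not given: they have to be found in the camera images.
- round_key: Key with a round black head (28 mm disc, 9 mm thick), upright in a slot of the block. Origin: flat underside of the head's foot, which seats on block and lock. z up the key, y along the blade's width, x through its flats. Foot 15 mm wide to z = 5 mm, disc centre z = 17, top z = 31: grip across x, from above, finger ends at least 3 mm above the foot's underside. 30 g.
- blade_tip (a point): Lower end of the round key's steel blade, 29 mm below its origin. The blade is 3.2 mm thick (x) and 12 mm wide (y), its last 2 mm 10 mm wide; from 6.5 to 12.5 mm below the origin a throat only 4.4 mm wide.
- key_block: Wooden block, fixed, 56 x 160 x 40 mm (x, y, z) on a 6 mm dark foot, origin in the middle of its underside. Three slots in the top at y = -48, 0, +48 mm, 5.2 mm (x) by 17 mm (y), 34 mm deep; a key stands in each, its axes along the block's to 0.03 rad, the foot of its head on the top. Lift a key 40 mm to clear it.
- square_key: Key with a square black head 26 mm wide, 9 mm thick, blade 15 mm wide (too wide for the lock); frame and heights as the round one. Stays in its slot.
- tee_key: Key with a T-shaped black head 34 mm wide, 9 mm thick, blade 15 mm wide (too wide for the lock); frame and heights as the round one. Stays in its slot.
- cash_box: Grey steel cash box, fixed, 176 x 220 x 74 mm (x, y, z), front towards -x, origin in the middle of its underside. The front 74 mm of its top is a fixed deck with the lock, 56 mm in front of the centre; behind it the spring lid, hinged at the rear, with a folded handle 7 mm high.
- keyway (a point): Centre of the keyway at the brass plug face, 76 mm above the desk, in a steel bezel 33 mm across that stands 1.2 mm above the plug; axes of the box. The keyway is 4.2 mm (x) by 13.4 mm (y), long along y at plug angle 0, its mouth a funnel 2.5 mm wider all round, 4 mm deep. The key goes straight down, its x, y along the box's, until its origin is at this point.
- discs (a point): Inside the lock, on its axis, 14 mm below the keyway: top of the first of two stuck discs (the second 5.5 mm lower). Their slots, 4.6 by 13.4 mm, stand 0.45 to 0.6 rad out of line, one each way. The blade stops on a disc until the key is turned to within 0.1 rad of its slot, then drops through and carries the disc along. Press about 5 N; ease off before turning.
- plug (a joint): Angle (rad) of the lock's plug, which the key turns: 0 at rest, positive clockwise from above, stop at 1.5. A spring (0.06 N m/rad) turns it back, so with 0.1 rad play the plug lags the hand by 0.1 to 0.25 rad. Key partly in: it rocks only about 0.7 rad each way; within 1.5 mm of home it turns on. The bolt frees the lid at about 1.2.
- lid (a joint): Angle (rad) of the spring lid: 0 shut, positive open. The bolt holds it shut; freed, it springs up to about 0.3 by itself.
- mouse: Black computer mouse 100 x 58 x 34 mm, origin in the middle of its underside. Leave alone.
- tape_roll: Roll of tape lying flat, 96 mm across, 25 mm high, origin in the middle of its underside. Leave alone.
- glue_stick: Glue stick standing upright, 25 mm diameter, 90 mm high, origin in the middle of its underside. Leave alone.

How it is judged:
By the outcome, as a careful person would: the job done as asked, in the order asked, and still so for the second after the job is handed in, while the arm keeps its last pose, push and grip.
It also fails if it takes over 61 s, if anything falls off the work surface, if the arm or the gripper's body presses on something with over 40 N, if the wrist force passes 120 N, or if a joint passes its speed limit or range.

## Robot

A 6-joint arm with a two-finger parallel gripper is mounted at the origin on a cart in front of the work surface, level with it; the furniture and walls round the work are solid. World frame = base frame: x ahead of the robot, y to its left, z up, the work surface at z = 0. Lengths are in m, angles in rad, forces in N, time in s.
With the tool pointing down it reaches from about 0.35 to 1 m from the base axis. Payload 7.1 kg.
Tool frame: the origin (TCP) lies midway between the tips of the shut fingers; the grasp point (between the pads) lies 19 mm behind it; z points along the fingers, y is the line along which they close (so a half turn about z gives the same grasp; the last joint's range is limited). The gripper opens to 85 mm and grips with 20 to 120 N. Pads are 22 mm wide; open, the fingers measure 114 mm over their backs; the gripper's body (76 mm by 85 mm) begins 54 mm behind the grasp point. The pads swing forward as they close: fully open they stand 13 mm farther back than shut.
Start: joints at [1.136, 0.423, 1.63, -0, 1.089, -0.019], TCP at [0.252, 0.572, 0.231] pointing down, gripper open.
Joint ranges: [-3, 3], [-0.9, 2.11], [0.09, 2.58], [-1.31, 4.45], [0.11, 2.69], [-2.54, 2.54]. Speed limits (rad/s): [2.39, 2.39, 3.01, 3.14, 3.14, 3.14].

## Interface

Orientations are given as a unit quaternion [x, y, z, w].
In Python, from bench import monitor, viewer, manip gives the robot as it stands. The module is installed in compiled form; this text tells all that it offers.
- The arm moves only by the tool drive_tool, never from a script. Its argument "plan" is one flat list of numbers, 7 for each row, row after row: the shift along the tool's x, y, z in fractions of the full range, 1 being 600 mm, then the turn, a rotation vector about the tool's x, y, z in normalised numbers (1 is pi/2 rad), then the opening, from 0 (shut) to 1 (fully open). A call has 1 to 10 rows; each row is the pose to reach, as a shift and turn from the pose commanded when the call began, along the tool's axes at that moment; what a row does not reach only later rows make up. A row lasts 1/10 s, in which the tool goes at most 50 mm and 8.59 degrees, less where a joint would pass 70% of its speed; a pose out of reach is approached as far as the arm can. Shift and turn numbers lie between -1 and 1, and a call with a number outside is refused. A call with a gripper value outside its range is refused whole. The fingers move at their own pace and stop on an object; the grip force is fixed at half the most. Time passes only in rows, so rows that repeat a pose let the fingers close. It gives the time, the measured TCP pose, the force, the opening and the grip force at its end, in the units of the state.
- monitor.sense(): the state, without advancing time (a new reading comes with each control period).
- viewer.grab_frame(name): name is "scene" or "top"; returns the picture (400x640x3 uint8, red, green, blue); there is no depth.
- viewer.camera_info(name): a dict with "K" (3x3 intrinsics, pixels), "k1" (the pictures are not rectified: a ray, as slopes to the right and down, at radius r is drawn at 1 + k1 r^2 times it, then the intrinsics apply), "R" (3x3) and "t" (3): a world point X has camera coordinates R X + t. Camera axes: x right, y down, z forward; pixel columns grow to the right and rows downward; lengths in m; the calibration is good to about 2 mm. A picture is of the moment at which its call begins. camera_info takes no time and is no camera call.
- manip.hand_in(): hands the job in; it is judged then, once.
The state is a dict: "clock": time; "joint_positions": joint angles; "qd": joint speeds; "tau": joint torques, N m; "ee_pos": TCP position; "tool_rot": TCP orientation; "force": force on the tool from outside, world axes, zero at the start; "moment": the same for the moment, N m; "grip_width": opening from 0.0 (shut) to 1.0 (fully open); "grasp_force": force on a finger pad.
Only numpy, scipy, OpenCV 4.12 (cv2) and the standard library are available. Lean on these libraries where they do the work, as an engineer would, in place of code of your own. Each camera call takes 0.05 s, during which the arm holds its last target. There are 200 camera calls.

## Working session

There is one attempt and no reset: what is moved stays moved. The work goes in short steps, Python scripts to look and compute and a tool call to move; the robot and the scene stay as the last step left them, time stands still between calls to the robot, and variables do not carry over. Pictures are saved under pics/ and viewed, at most 10 in all, crops included, and the job is handed in when it is done.

Besides the shell and the picture viewer there is one more tool, called after "Emit:" in YAML: its name, and indented under it one key for each argument. drive_tool: Moves the arm, as the interface text tells. Its arguments: {"type":"object","properties":{"plan":{"type":"array","items":{"type":"number"}}},"required":["plan"]}

```bash
mkdir -p pics
cat > h.py <<'E'
import numpy as np, cv2
from bench import monitor, viewer, manip
from scipy.spatial.transform import Rotation as Rn
def ray(name,u,v):
    c=viewer.camera_info(name);K=np.array(c["K"]);R=np.array(c["R"]);t=np.array(c["t"])
    d=np.array([(u-K[0,2])/K[0,0],(v-K[1,2])/K[1,1]]);s=d.copy()
    for _ in range(30): s=d/(1+c["k1"]*(s@s))
    return -R.T@t, R.T@np.array([s[0],s[1],1.])
def atz(name,u,v,z):
    o,d=ray(name,u,v); return o+d*(z-o[2])/d[2]
def proj(name,X):
    c=viewer.camera_info(name);K=np.array(c["K"]);p=np.array(c["R"])@np.array(X)+np.array(c["t"])
    s=p[:2]/p[2];s=s*(1+c["k1"]*(s@s)); return np.array([K[0,0]*s[0]+K[0,2],K[1,1]*s[1]+K[1,2]])
def two(a,b):
    (o1,d1),(o2,d2)=ray("scene",*a),ray("top",*b)
    s=np.linalg.lstsq(np.c_[d1,-d2],o2-o1,rcond=None)[0]
    p,q=o1+s[0]*d1,o2+s[1]*d2; return (p+q)/2,np.linalg.norm(p-q)
def save(name,f,crop=None,k=1):
    im=viewer.grab_frame(name)[:,:,::-1]
    if crop: x,y,w,h=crop; im=im[y:y+h,x:x+w]
    cv2.imwrite("pics/"+f,cv2.resize(im,None,fx=k,fy=k,interpolation=cv2.INTER_CUBIC))
E
python3 - <<'E'
from h import *
save("scene","s0.png");save("top","t0.png")
for n in("scene","top"):print(viewer.camera_info(n), ray(n,320,200))
s=monitor.sense();print({k:s[k] for k in("clock","ee_pos","tool_rot","force","grip_width")})
E
```

```text
{'K': array([[404.97168452,   0.        , 312.14230629],
       [  0.        , 404.97168452, 202.20003928],
       [  0.        ,   0.        ,   1.        ]]), 'k1': -0.03636641850507185, 'R': array([[-0.58855495, -0.8079953 , -0.02732519],
       [-0.31747776,  0.26207504, -0.91133119],
       [ 0.74351257, -0.52769334, -0.4107661 ]]), 't': array([0.41178662, 0.22964869, 0.91622474])} (array([-0.36595721,  0.75602215,  0.59689223]), array([ 0.73381738, -0.54479492, -0.40634535]))
{'K': array([[383.84699205,   0.        , 313.87477435],
       [  0.        , 383.84699205, 202.10546074],
       [  0.        ,   0.        ,   1.        ]]), 'k1': -0.038592462292807966, 'R': array([[ 0.01672146, -0.99973743, -0.01566752],
       [-0.98930812, -0.01427244, -0.14514042],
       [ 0.14487869,  0.01792697, -0.98928701]]), 't': array([0.05652186, 0.5749238 , 1.342533  ])} (array([0.37332723, 0.04064504, 1.4124807 ]), array([ 0.1505721,  0.0020518, -0.9887409]))
{'clock': 0.1, 'ee_pos': array([0.25220337, 0.57129498, 0.23060766]), 'tool_rot': array([ 2.06381705e-01,  9.78471289e-01, -7.06177424e-04, -1.71181555e-04]), 'force': array([0.75530547, 0.74182315, 0.02957763]), 'grip_width': 0.9979686624977887}
```

View pics/s0.png

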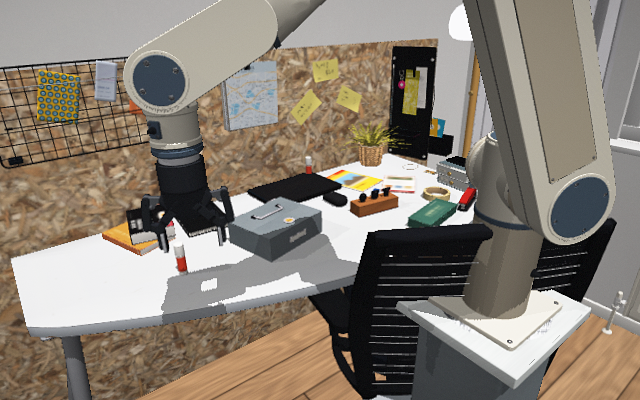

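View pics/t0.png

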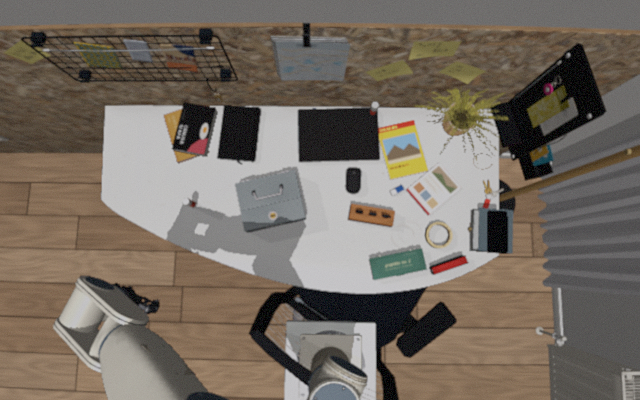

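The scene view shows the cash box near (280,228) with its lock at about (288,219), and the key block at (373,203). In the top view the lock is at (272,216) and the block at (371,214). I'll enlarge both.

Run:
```python
from h import *
a=viewer.grab_frame("scene")[:,:,::-1];b=viewer.grab_frame("top")[:,:,::-1]
R=lambda i,x,y,w,h,k:cv2.resize(i[y:y+h,x:x+w],(w*k,h*k),interpolation=cv2.INTER_CUBIC)
cv2.imwrite("pics/c1.png",np.vstack([R(a,340,175,80,45,10)[:, :800],]))
cv2.imwrite("pics/c2.png",np.vstack([R(b,335,195,80,37,10)[:300],R(b,230,160,80,75,4).repeat(1,0) if 0 else R(b,335,195,80,1,10)]))
cv2.imwrite("pics/c3.png",R(b,230,162,80,72,8))
cv2.imwrite("pics/c4.png",R(a,225,190,100,72,8))
```

```text
(no output)
```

View pics/c1.png

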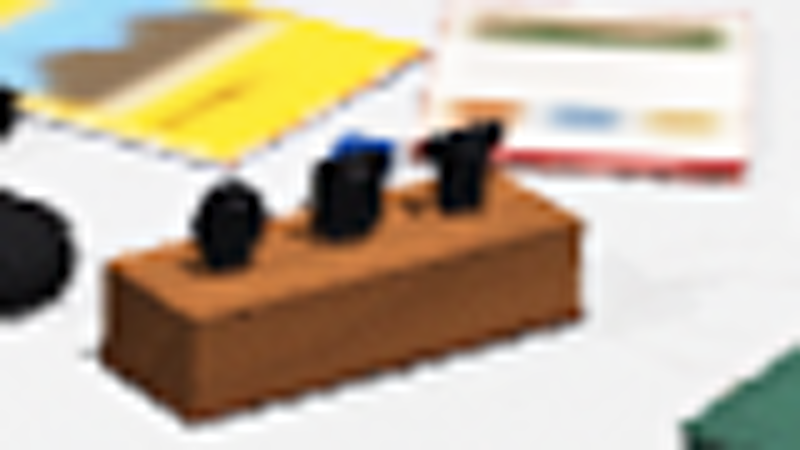

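View pics/c2.png

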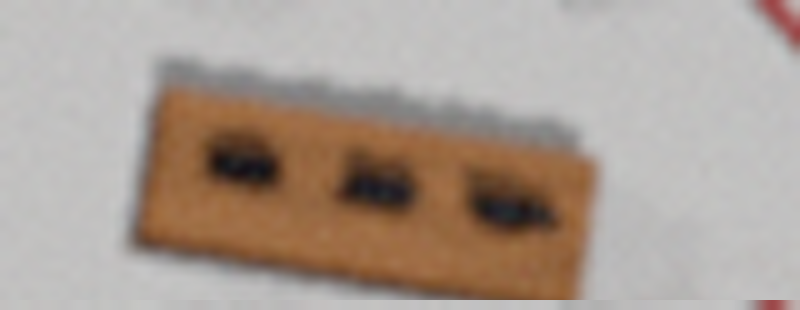

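View pics/c3.png

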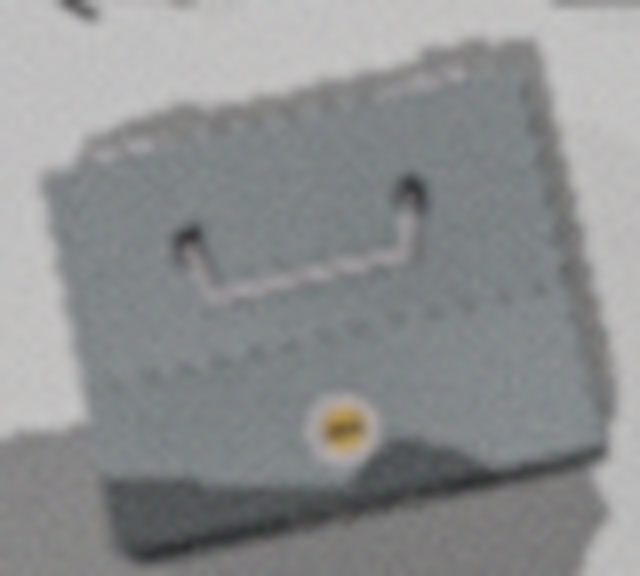

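View pics/c4.png

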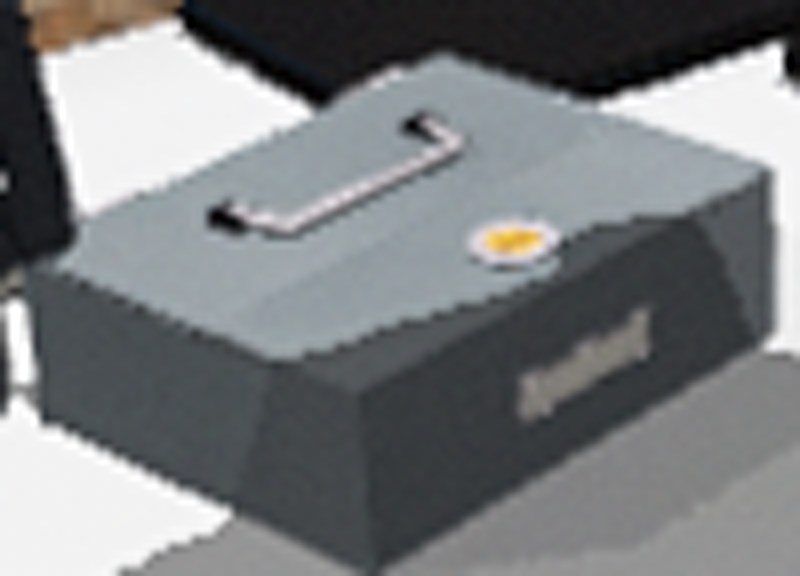

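c1: the round key is the leftmost, its disc centred near (229,225) in the crop. c3 and c4: the bezel centre is at crop (343,428) and (513,243). The box and block corners are clear, so I'll fit planar poses to them.

```bash
cat > fit.py <<'E'
from h import *
from scipy.optimize import least_squares
f=lambda o,k,p:(np.array(p)+.5)/k-.5+np.array(o)
S4=lambda p:("scene",f((225,190),8,p));T3=lambda p:("top",f((230,162),8,p))
S1=lambda p:("scene",f((340,175),10,p));T2=lambda p:("top",f((335,195),10,p))
hx,hy=.088,.11
box=[((-hx,hy,.074),S4((362,390))),((-hx,-hy,.074),S4((772,175))),((hx,-hy,.074),S4((447,55))),((-hx,hy,0),S4((372,572))),((-hx,-hy,0),S4((772,337))),
((-.056,0,.0772),S4((513,241))),((-.056,0,.0772),T3((343,428))),((hx,hy,.074),T3((47,175))),((hx,-hy,.074),T3((535,42))),((-hx,-hy,.074),T3((606,445)))]
bx,by=.028,.08
blk=[((-bx,by,.046),S1((200,322))),((bx,by,.046),S1((105,266))),((-bx,-by,.046),S1((582,222))),((-bx,by,0),S1((195,425))),((bx,by,0),S1((103,362))),((-bx,-by,0),S1((580,320))),
((bx,by,.046),T2((162,90))),((bx,-by,.046),T2((597,157))),((-bx,by,.046),T2((140,240))),((0,.048,.063),S1((229,225))),((0,0,.063),S1((347,197)))]
def fit(pts,x0):
    def r(q):
        c,s=np.cos(q[2]),np.sin(q[2])
        return np.concatenate([proj(n,(q[0]+c*a-s*b,q[1]+s*a+c*b,z))-p for (a,b,z),(n,p) in pts])
    o=least_squares(r,x0,loss="soft_l1",f_scale=.5);return o.x,r(o.x).reshape(-1,2)
def W(q,a,b):c,s=np.cos(q[2]),np.sin(q[2]);return np.array([q[0]+c*a-s*b,q[1]+s*a+c*b])
if __name__=="__main__":
    np.set_printoptions(precision=4,suppress=True)
    for nm,P,x0 in(("box",box,(.5,.15,.2)),("blk",blk,(.5,-.1,-.1))):
        for c in(None,"scene","top"):
            q,e=fit([p for p in P if c in(None,p[1][0])],x0);print(nm,c,q,"lock" if nm=="box" else "key",W(q,*((-.056,0) if nm=="box" else (0,.048))))
            if c is None:print(e.round(2).tolist())
    print(two(S4((513,241))[1],T3((343,428))[1]),two(S1((229,183))[1],T2((240,165))[1]))
E
python3 fit.py
```

```text
box None [0.5762 0.222  0.2337] lock [0.5217 0.209 ]
[[-0.59, 0.02], [0.9, -1.55], [-0.1, -0.51], [0.11, 1.07], [1.32, -0.14], [0.36, -0.61], [0.11, -0.25], [-0.92, -1.04], [-1.72, 2.36], [-0.16, -0.17]]
box scene [0.5758 0.2235 0.2394] lock [0.5214 0.2103]
box top [0.5758 0.2199 0.2302] lock [0.5213 0.2072]
blk None [ 0.5321 -0.1397 -0.1378] key [ 0.5386 -0.0922]
[[-0.14, -1.68], [-0.11, -2.04], [0.67, -1.97], [0.06, 0.74], [-0.06, 0.75], [0.07, 0.47], [-0.78, -0.2], [-0.04, -0.19], [-0.79, 0.14], [0.31, -1.78], [0.33, -1.96]]
blk scene [ 0.5248 -0.1317 -0.1178] key [ 0.5304 -0.084 ]
blk top [ 0.5317 -0.1418 -0.141 ] key [ 0.5385 -0.0943]
(array([0.5213, 0.21  , 0.0756]), np.float64(0.0010252259579216902)) (array([ 0.5404, -0.0925,  0.071 ]), np.float64(0.0004708810294855999))
```

The residuals and the triangulated key-top height (71 mm = 40 + 31) put the block top at z = 40 mm. Refitting with that.

```bash
sed -i 's/\.046/.040/g; s/,\.063)/,.057)/g' fit.py; python3 fit.py
python3 - <<'E'
from h import *
s=monitor.sense();print(Rn.from_quat(s["tool_rot"]).as_matrix().round(3))
E
```

```text
box None [0.5762 0.222  0.2337] lock [0.5217 0.209 ]
[[-0.59, 0.02], [0.9, -1.55], [-0.1, -0.51], [0.11, 1.07], [1.32, -0.14], [0.36, -0.61], [0.11, -0.25], [-0.92, -1.04], [-1.72, 2.36], [-0.16, -0.17]]
box scene [0.5758 0.2235 0.2394] lock [0.5214 0.2103]
box top [0.5758 0.2199 0.2302] lock [0.5213 0.2072]
[[-0.915  0.404 -0.   ]
 [ 0.404  0.915 -0.001]
 [ 0.    -0.001 -1.   ]]Traceback (most recent call last):
  File "fit.py", line 22, in <module>
    q,e=fit([p for p in P if c in(None,p[1][0])],x0);print(nm,c,q,"lock" if nm=="box" else "key",W(q,*((-.056,0) if nm=="box" else (0,.048))))
        ~~~^^^^^^^^^^^^^^^^^^^^^^^^^^^^^^^^^^^^^^^^^
  File "fit.py", line 16, in fit
    o=least_squares(r,x0,loss="soft_l1",f_scale=.5);return o.x,r(o.x).reshape(-1,2)
    return func(*args, **kwargs)
    vector_fun = VectorFunction(
        fun_wrapped,
    ...<6 lines>...
        workers=workers
    )
    self.J, dct = approx_derivative(
                  ~~~~~~~~~~~~~~~~~^
        self.fun_wrapped, self.x, f0=self.f, **finite_diff_options
        ^^^^^^^^^^^^^^^^^^^^^^^^^^^^^^^^^^^^^^^^^^^^^^
[... 366 characters left out ...]
                        ^^^^^^^
    f = np.atleast_1d(self.fun(x, *self.args, **self.kwargs))
                      ~~~~~~~~^^^^^^^^^^^^^^^^^^^^^^^^^^^^^^
    return np.atleast_1d(self.fun(x))
                         ~~~~~~~~^^^
    return self.f(x, *self.args, **self.kwargs)
           ~~~~~~^^^^^^^^^^^^^^^^^^^^^^^^^^^^^^
  File "fit.py", line 15, in r
    return np.concatenate([proj(n,(q[0]+c*a-s*b,q[1]+s*a+c*b,z))-p for (a,b,z),(n,p) in pts])
                           ~~~~^^^^^^^^^^^^^^^^^^^^^^^^^^^^^^^^^
  File "h.py", line 12, in proj
    c=viewer.camera_info(name);K=np.array(c["K"]);p=np.array(c["R"])@np.array(X)+np.array(c["t"])
ValueError: time passes only in moves, steps and waits
```

```bash
sed -i 's/^def ray/CI={n:viewer.camera_info(n) for n in("scene","top")}\ndef ray/; s/c=viewer.camera_info(name)/c=CI[name]/' h.py; python3 fit.py|tail -6
```

```text
box top [0.5758 0.2199 0.2302] lock [0.5213 0.2072]
blk None [ 0.5332 -0.1409 -0.1388] key [ 0.5398 -0.0934]
[[-0.15, -0.22], [-0.08, -0.61], [0.58, -0.53], [0.09, 0.51], [-0.01, 0.53], [0.09, 0.28], [-0.56, -0.28], [-0.02, -0.26], [-0.57, -0.01], [0.31, -0.32], [0.3, -0.51]]
blk scene [ 0.533  -0.1399 -0.1303] key [ 0.5392 -0.0923]
blk top [ 0.5325 -0.1424 -0.141 ] key [ 0.5392 -0.0949]
(array([0.5213, 0.21  , 0.0756]), np.float64(0.0010252259579216902)) (array([ 0.5404, -0.0925,  0.071 ]), np.float64(0.0004708810294855999))
```

The key is at about (0.5395, -0.093) with yaw -0.138. The lock is at about (0.5215, 0.2095) with yaw 0.234.

```bash
cat >> h.py <<'E'
def rel(x,y,z,yaw):
    "shift mm, rotvec in tool axes from measured pose to TCP (x,y,z) pointing down with tool y at yaw"
    s=monitor.sense();R=Rn.from_quat(s["tool_rot"])
    ey=np.array([np.cos(yaw),np.sin(yaw),0]);ez=np.array([0,0,-1.]);G=Rn.from_matrix(np.c_[np.cross(ey,ez),ey,ez])
    return (1e3*R.inv().apply(np.array([x,y,z])-s["ee_pos"])).round(2),(R.inv()*G).as_rotvec().round(4)
def st():
    s=monitor.sense();M=Rn.from_quat(s["tool_rot"]).as_matrix()
    print(round(s["clock"],2),"pos",(1e3*s["ee_pos"]).round(2),"yaw",round(np.arctan2(M[1,1],M[0,1]),4),"z",M[:,2].round(4),"F",s["force"].round(2),"M",s["moment"].round(3),"g",round(s["grip_width"],3),round(float(s["grasp_force"]),1),"j6",round(s["joint_positions"][5],3))
E
python3 -c "
from h import *
print(rel(.5395,-.093,.16,-.138))"
```

```text
(array([-531.12, -491.76,   71.29]), array([-8.000e-04,  6.000e-04,  1.293e+00]))
```

The rows are not in the units I measure in: shifts go in shares of 600 mm and turns go in shares of pi/2 rad. I convert before sending: -531 mm is -0.885, -492 mm is -0.82, 1.293 rad is 0.8231.

Emit:
drive_tool:
  plan: [-0.885, -0.82, 0.1183, 0, 0, 0.8231, 0.7, -0.885, -0.82, 0.1183, 0, 0, 0.8231, 0.7, -0.885, -0.82, 0.1183, 0, 0, 0.8231, 0.7, -0.885, -0.82, 0.1183, 0, 0, 0.8231, 0.7, -0.885, -0.82, 0.1183, 0, 0, 0.8231, 0.7, -0.885, -0.82, 0.1183, 0, 0, 0.8231, 0.7, -0.885, -0.82, 0.1183, 0, 0, 0.8231, 0.7, -0.885, -0.82, 0.1183, 0, 0, 0.8231, 0.7, -0.885, -0.82, 0.1183, 0, 0, 0.8231, 0.7, -0.885, -0.82, 0.1183, 0, 0, 0.8231, 0.7]

```text
clock: 1.2
ee_pos: [0.4502, 0.113, 0.1825]
tool_rot: [0.755, 0.656, 0.0, 0.0]
force: [1.3, 0.2, 0.0]
grip_width: 0.701
grasp_force: 0.0
```

```bash
python3 -c "
from h import *
st();print(rel(.5395,-.093,.16,-.138))"
```

```text
1.2 pos [450.24 113.   182.53] yaw -0.1406 z [ 5.e-04  2.e-04 -1.e+00] F [1.25 0.24 0.05] M [-0.014 -0.022  0.022] g 0.701 0.0 j6 0.361
(array([-191.47,  117.23,   22.54]), array([ 0.0005, -0.0002, -0.0026]))
```

In the tool's units: -191 mm is -0.3183, 117 mm is 0.195.

Emit:
drive_tool:
  plan: [-0.3183, 0.195, 0.0367, 0, 0, 0, 0.6, -0.3183, 0.195, 0.0367, 0, 0, 0, 0.6, -0.3183, 0.195, 0.0367, 0, 0, 0, 0.6, -0.3183, 0.195, 0.0367, 0, 0, 0, 0.6, -0.3183, 0.195, 0.0367, 0, 0, 0, 0.6, -0.3183, 0.195, 0.0367, 0, 0, 0, 0.6, -0.3183, 0.195, 0.0367, 0, 0, 0, 0.6]

```text
clock: 1.9
ee_pos: [0.5388, -0.0905, 0.1601]
tool_rot: [0.755, 0.656, -0.0, -0.001]
force: [0.3, 0.1, -0.7]
grip_width: 0.598
grasp_force: 0.0
```

```bash
python3 -c "
from h import *
st();print(rel(.5395,-.093,.1,-.138))
a=viewer.grab_frame('scene')[:,:,::-1];b=viewer.grab_frame('top')[:,:,::-1]
R=lambda i,x,y,w,h,k:cv2.resize(i[y:y+h,x:x+w],(w*k,h*k),interpolation=cv2.INTER_CUBIC)
cv2.imwrite('pics/d1.png',np.hstack([R(a,330,150,80,80,5),R(b,335,175,80,80,5)]))
for c in('scene','top'):print(c,proj(c,monitor.sense()['ee_pos']))"
```

```text
1.9 pos [538.84 -90.54 160.12] yaw -0.1394 z [-1.1e-03  4.0e-04 -1.0e+00] F [ 0.35  0.14 -0.66] M [ 0.025 -0.025 -0.053] g 0.598 0.0 j6 -0.049
(array([-2.36,  1.06, 60.12]), array([-0.0011, -0.0003, -0.0014]))
scene [362.83608143 167.61294913]
top [360.2606273  208.20651686]
```

View pics/d1.png

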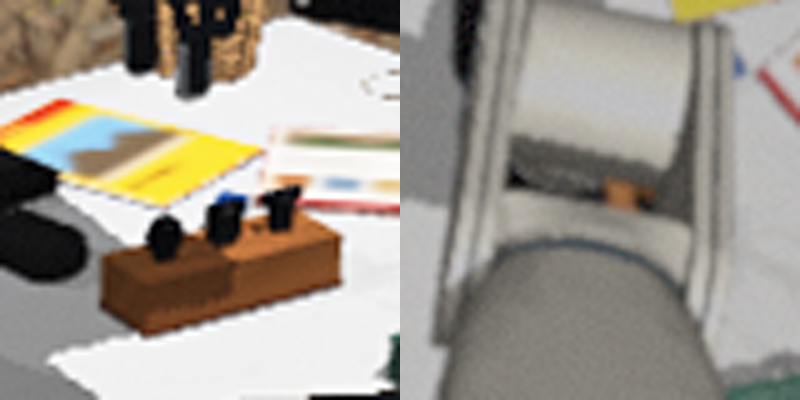

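The scene half shows the fingertips at crop (140,65) and (192,90), whose middle matches the projected TCP to within a pixel. The top view is blocked by the arm. Descending.

In the tool's units: 114 mm is 0.19, 108 mm is 0.18.

Emit:
drive_tool:
  plan: [-0.004, 0.0017, 0.0667, 0, 0, 0, 0.5, -0.004, 0.0017, 0.125, 0, 0, 0, 0.4, -0.004, 0.0017, 0.1583, 0, 0, 0, 0.4, -0.004, 0.0017, 0.18, 0, 0, 0, 0.4, -0.004, 0.0017, 0.19, 0, 0, 0, 0.4, -0.004, 0.0017, 0.19, 0, 0, 0, 0.4, -0.004, 0.0017, 0.19, 0, 0, 0, 0.4]

```text
clock: 2.7
ee_pos: [0.5407, -0.0927, 0.0475]
tool_rot: [0.754, 0.657, 0.0, 0.001]
force: [-0.2, -0.4, 0.1]
grip_width: 0.402
grasp_force: 0.0
```

```bash
python3 -c "
from h import *
st();print(rel(.5395,-.093,.045,-.138))
save('scene','d2.png',(330,150,90,75),8)"
```

```text
2.7 pos [540.72 -92.71  47.46] yaw -0.1375 z [ 1.5e-03 -3.0e-04 -1.0e+00] F [-0.23 -0.41  0.09] M [ 0.01  -0.041 -0.079] g 0.402 0.0 j6 -0.054
(array([-0.45, -1.17,  2.45]), array([0.0016, 0.0001, 0.0005]))
```

View pics/d2.png

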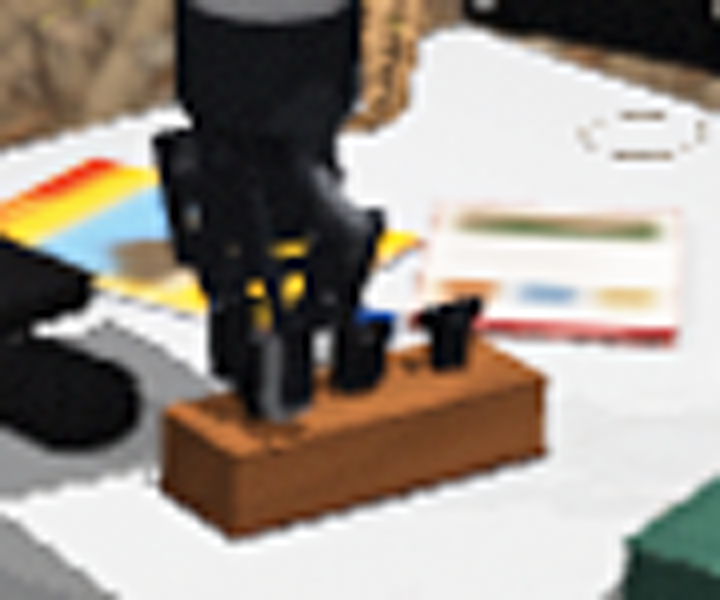

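The fingers straddle the round key, near crop (270,370), clear of the square key at (360,350). Closing.

In the tool's units: 2 mm is 0.0033, -0.8 mm is -0.0013.

Emit:
drive_tool:
  plan: [-0.0007, -0.0013, 0.0033, 0, 0, 0, 0.2, -0.0007, -0.0013, 0.0033, 0, 0, 0, 0.15, -0.0007, -0.0013, 0.0033, 0, 0, 0, 0.1, -0.0007, -0.0013, 0.0033, 0, 0, 0, 0, -0.0007, -0.0013, 0.0033, 0, 0, 0, 0, -0.0007, -0.0013, 0.0033, 0, 0, 0, 0, -0.0007, -0.0013, 0.0033, 0, 0, 0, 0]

```text
clock: 3.45
ee_pos: [0.5399, -0.0934, 0.045]
tool_rot: [0.754, 0.657, 0.0, 0.001]
force: [3.0, -0.6, 3.8]
grip_width: 0.093
grasp_force: 59.4
```

```bash
python3 -c "
from h import *
st()"
```

```text
3.45 pos [539.93 -93.37  44.95] yaw -0.138 z [ 1.6e-03 -4.0e-04 -1.0e+00] F [ 2.96 -0.56  3.83] M [-0.146 -0.433  0.044] g 0.093 59.4 j6 -0.055
```

Gripped; the finger ends are 5 mm above the foot underside. Lifting straight up.

In the tool's units: -115 mm is -0.1917, -95 mm is -0.1583.

Emit:
drive_tool:
  plan: [0, 0, -0.0083, 0, 0, 0, 0, 0, 0, -0.025, 0, 0, 0, 0, 0, 0, -0.05, 0, 0, 0, 0, 0, 0, -0.075, 0, 0, 0, 0, 0, 0, -0.1083, 0, 0, 0, 0, 0, 0, -0.1583, 0, 0, 0, 0, 0, 0, -0.1917, 0, 0, 0, 0, 0, 0, -0.1917, 0, 0, 0, 0]

```text
clock: 4.25
ee_pos: [0.5399, -0.0933, 0.1621]
tool_rot: [0.754, 0.657, 0.001, 0.001]
force: [0.9, -0.9, 0.0]
grip_width: 0.09
grasp_force: 59.3
```

```bash
python3 -c "
from h import *
st();print(rel(.5215,.2095,.140,.234))"
```

```text
4.25 pos [539.87 -93.27 162.14] yaw -0.1379 z [ 3.e-03 -6.e-04 -1.e+00] F [ 0.86 -0.85  0.02] M [-0.034 -0.033 -0.029] g 0.09 59.3 j6 -0.055
(array([297.37, -59.9 ,  21.9 ]), array([ 0.003 ,  0.0008, -0.3719]))
```

In the tool's units: 297 mm is 0.495, -60 mm is -0.1, 0.003 rad is 0.0019.

Emit:
drive_tool:
  plan: [0.495, -0.1, 0.0367, 0.0019, 0.0006, -0.2368, 0, 0.495, -0.1, 0.0367, 0.0019, 0.0006, -0.2368, 0, 0.495, -0.1, 0.0367, 0.0019, 0.0006, -0.2368, 0, 0.495, -0.1, 0.0367, 0.0019, 0.0006, -0.2368, 0, 0.495, -0.1, 0.0367, 0.0019, 0.0006, -0.2368, 0, 0.495, -0.1, 0.0367, 0.0019, 0.0006, -0.2368, 0, 0.495, -0.1, 0.0367, 0.0019, 0.0006, -0.2368, 0, 0.495, -0.1, 0.0367, 0.0019, 0.0006, -0.2368, 0, 0.495, -0.1, 0.0367, 0.0019, 0.0006, -0.2368, 0]

```text
clock: 5.15
ee_pos: [0.5196, 0.2083, 0.1367]
tool_rot: [0.62, 0.785, -0.002, -0.002]
force: [0.7, 0.3, -0.8]
grip_width: 0.089
grasp_force: 59.3
```

```bash
python3 -c "
from h import *
st();print(rel(.5215,.2095,.118,.234))
save('scene','e1.png',(240,140,90,100),6)
p=monitor.sense()['ee_pos']
for d in(0,-.034):print(6*(proj('scene',p+[0,0,d])-[240,140])+2.5)
print(6*(proj('scene',[.5215,.2095,.0772])-[240,140])+2.5)"
```

```text
5.15 pos [519.64 208.26 136.69] yaw 0.234 z [-5.2e-03 -3.0e-04 -1.0e+00] F [ 0.65  0.29 -0.84] M [ 0.017  0.05  -0.03 ] g 0.089 59.3 j6 0.124
(array([ 0.76,  2.19, 18.68]), array([-0.0051, -0.001 , -0.    ]))
[294.38317012 363.35807112]
[298.05651501 428.917652  ]
[296.22598504 477.40492859]
```

View pics/e1.png

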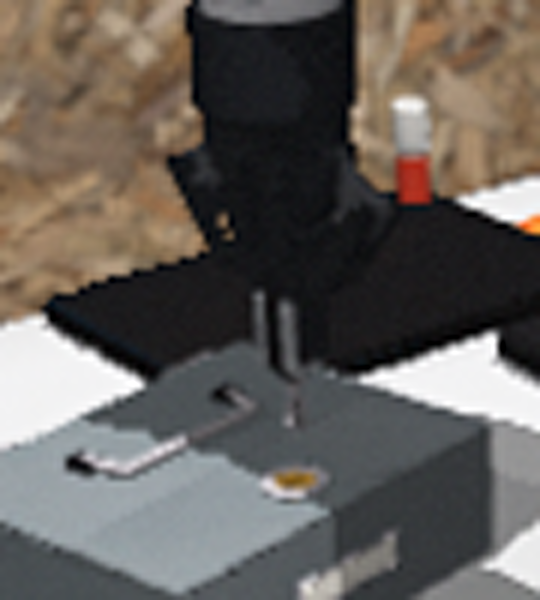

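The blade tip is at about crop (292,427) and the bezel centre at about (297,482). The tip looks about 1 px left of where the projection puts it. I'll measure it to sub-pixel from averaged pixels.

```bash
python3 -c "
from h import *
a=np.mean([viewer.grab_frame('scene').astype(float) for _ in range(4)],0)
np.save('e1.npy',a)
print('R');print('     ',*range(280,298));
for v in range(200,226):print(v,*a[v,280:298,0].astype(int))
print('B');
for v in range(200,226):print(v,*a[v,280:298,2].astype(int))
p=monitor.sense()['ee_pos']
for d in(0,-.005,-.02,-.034):print(proj('scene',p+[0,0,d]))
print(proj('scene',[.5215,.2095,.0772]),proj('scene',[.5215,.2095,.076]))
st()"
```

```text
R
      280 281 282 283 284 285 286 287 288 289 290 291 292 293 294 295 296 297
200 78 77 77 84 75 21 29 75 101 75 48 51 66 64 20 14 18 17
201 76 77 79 77 74 56 26 55 86 81 83 81 76 61 54 63 28 20
202 77 78 77 76 79 70 46 31 43 64 71 69 77 78 101 115 56 56
203 77 77 77 78 77 77 80 75 69 69 75 77 76 76 77 76 79 102
204 68 77 77 77 78 76 78 83 85 77 75 80 76 77 76 76 77 77
205 70 75 75 76 76 76 76 81 92 87 85 87 76 77 76 78 78 76
206 117 88 76 72 74 75 75 84 99 92 81 81 76 77 78 76 77 76
207 111 116 92 67 74 74 73 83 89 67 85 88 77 77 77 77 77 78
208 95 97 78 68 68 74 75 84 91 68 83 88 76 76 77 77 76 82
209 83 72 65 67 67 71 75 89 97 67 79 84 74 77 78 83 82 83
210 68 65 69 70 76 76 76 87 97 72 76 82 77 82 82 83 82 83
211 68 71 74 76 75 75 75 82 92 82 76 84 82 82 81 81 83 82
212 77 77 74 76 75 76 75 76 74 82 82 81 82 82 82 81 81 81
213 76 76 76 76 77 77 76 81 80 81 80 82 81 81 82 82 81 82
214 76 76 76 76 76 77 79 77 78 79 78 80 81 81 82 83 83 82
215 76 75 74 79 78 78 78 78 78 77 78 80 79 80 80 79 81 82
216 71 76 77 77 77 78 76 78 79 80 76 71 76 77 77 79 81 81
217 94 73 75 75 76 81 86 91
[... 1833 characters left out ...]
7 34 46 63 94 116 103 78 88 88
221 161 162 162 172 195 210 188 137 128 134 122 105 118 92 82 86 88 88
222 162 162 164 148 130 177 208 200 204 203 177 106 84 79 87 88 87 88
223 163 163 164 163 164 158 133 103 106 117 129 126 103 83 84 87 87 84
224 163 162 162 165 164 167 167 167 166 166 167 169 154 117 114 100 77 64
225 162 162 164 164 164 164 165 164 164 166 167 170 167 160 148 109 55 59
[288.42922211 199.86021536]
[288.52048797 201.48406631]
[288.79248628 206.32068794]
[289.04393751 210.78806685]
[288.95433084 219.15082143] [288.97565007 219.52458501]
5.4 pos [520.8  208.04 137.6 ] yaw 0.2321 z [-3.1e-03  8.0e-04 -1.0e+00] F [ 0.27 -0.22 -0.64] M [ 0.044 -0.013 -0.021] g 0.097 59.3 j6 0.124
```

Blade columns 287–291 and bottom row 211.4 match the projected tip, so the key sits centred in the grip. The bezel centre reads (288.8, 219.8). Checking the lock position with both cameras.

```bash
python3 -c "
from h import *
from fit import *
for v in (219.4,219.8):print(atz('scene',288.8,v,.0772))
t=T3((343,428))[1];print(atz('top',*t,.0772),two((288.8,219.8),t))
print(rel(.521,.2099,.118,.234))"
```

```text
[0.52044283 0.21071648 0.0772    ]
[0.51830135 0.21211053 0.0772    ]
[0.52086292 0.20938548 0.0772    ] (array([0.52127509, 0.20989823, 0.07528329]), np.float64(0.0006640921604753606))
(array([ 1.73,  0.67, 19.6 ]), array([-0.0028, -0.0015, -0.0019]))
```

In the tool's units: 29 mm is 0.0483, 28 mm is 0.0467, -0.003 rad is -0.0019.

Emit:
drive_tool:
  plan: [0.003, 0.0007, 0.0167, -0.0019, -0.0006, -0.0013, 0, 0.003, 0.0007, 0.0333, -0.0019, -0.0006, -0.0013, 0, 0.003, 0.0007, 0.0383, -0.0019, -0.0006, -0.0013, 0, 0.003, 0.0007, 0.0417, -0.0019, -0.0006, -0.0013, 0, 0.003, 0.0007, 0.045, -0.0019, -0.0006, -0.0013, 0, 0.003, 0.0007, 0.0467, -0.0019, -0.0006, -0.0013, 0, 0.003, 0.0007, 0.0483, -0.0019, -0.0006, -0.0013, 0]

```text
clock: 6.1
ee_pos: [0.5206, 0.2112, 0.1086]
tool_rot: [0.619, 0.785, 0.0, -0.0]
force: [0.1, -0.5, -0.5]
grip_width: 0.091
grasp_force: 59.3
```

```bash
python3 -c "
from h import *
st()"
```

```text
6.1 pos [520.57 211.23 108.59] yaw 0.2361 z [ 4.e-04  7.e-04 -1.e+00] F [ 0.08 -0.47 -0.47] M [0.049 0.028 0.041] g 0.091 59.3 j6 0.127
```

No contact at 1.4 mm below the plug face, so the tip is in the funnel. Going further, gently.

In the tool's units: 4 mm is 0.0067, 3 mm is 0.005, 0.002 rad is 0.0013.

Emit:
drive_tool:
  plan: [-0.0013, 0, 0.0017, 0, 0, 0.0013, 0, -0.0013, 0, 0.0033, 0, 0, 0.0013, 0, -0.0013, 0, 0.005, 0, 0, 0.0013, 0, -0.0013, 0, 0.0067, 0, 0, 0.0013, 0]

```text
clock: 6.5
ee_pos: [0.5206, 0.2104, 0.1045]
tool_rot: [0.62, 0.785, 0.0, -0.0]
force: [0.3, -0.6, -0.5]
grip_width: 0.088
grasp_force: 59.3
```

```bash
python3 -c "
from h import *
st()"
```

```text
6.5 pos [520.65 210.37 104.49] yaw 0.234 z [ 2.e-04  6.e-04 -1.e+00] F [ 0.28 -0.59 -0.47] M [-0.006 -0.029 -0.033] g 0.088 59.3 j6 0.128
```

In the tool's units: 7 mm is 0.0117, 6 mm is 0.01.

Emit:
drive_tool:
  plan: [0, 0, 0.0025, 0, 0, 0, 0, 0, 0, 0.005, 0, 0, 0, 0, 0, 0, 0.0075, 0, 0, 0, 0, 0, 0, 0.01, 0, 0, 0, 0, 0, 0, 0.0117, 0, 0, 0, 0]

```text
clock: 7.0
ee_pos: [0.5206, 0.2103, 0.0973]
tool_rot: [0.62, 0.785, 0.0, -0.0]
force: [0.8, -0.6, -0.6]
grip_width: 0.089
grasp_force: 59.3
```

```bash
python3 -c "
from h import *
st()"
```

```text
7.0 pos [520.58 210.35  97.34] yaw 0.234 z [ 0.e+00  5.e-04 -1.e+00] F [ 0.75 -0.62 -0.57] M [-0.001 -0.006 -0.045] g 0.089 59.3 j6 0.128
```

In the tool's units: 2 mm is 0.0033, 1.5 mm is 0.0025.

Emit:
drive_tool:
  plan: [0, 0, 0.0008, 0, 0, 0, 0, 0, 0, 0.0017, 0, 0, 0, 0, 0, 0, 0.0025, 0, 0, 0, 0, 0, 0, 0.0033, 0, 0, 0, 0]

```text
clock: 7.4
ee_pos: [0.5207, 0.2104, 0.0957]
tool_rot: [0.62, 0.785, 0.0, -0.0]
force: [-0.2, -0.1, 2.6]
grip_width: 0.092
grasp_force: 59.8
```

```bash
python3 -c "
from h import *
st()"
```

```text
7.4 pos [520.74 210.4   95.66] yaw 0.234 z [ 3.e-04  6.e-04 -1.e+00] F [-0.2  -0.09  2.58] M [-0.071  0.135  0.003] g 0.092 59.8 j6 0.128
```

The blade rests on the first disc. Easing off, turning +0.52, then pressing.

In the tool's units: -0.6 mm is -0.001, 0.4 mm is 0.0007, 0.52 rad is 0.331.

Emit:
drive_tool:
  plan: [0, 0, -0.001, 0, 0, 0, 0, 0, 0, -0.001, 0, 0, 0.0828, 0, 0, 0, -0.001, 0, 0, 0.1655, 0, 0, 0, -0.001, 0, 0, 0.2483, 0, 0, 0, -0.001, 0, 0, 0.331, 0, 0, 0, -0.001, 0, 0, 0.331, 0, 0, 0, 0, 0, 0, 0.331, 0, 0, 0, 0.0007, 0, 0, 0.331, 0, 0, 0, 0.0007, 0, 0, 0.331, 0]

```text
clock: 8.3
ee_pos: [0.5213, 0.2105, 0.0954]
tool_rot: [0.8, 0.6, 0.001, 0.0]
force: [3.0, -0.3, 1.7]
grip_width: 0.092
grasp_force: 59.4
```

```bash
python3 -c "
from h import *
st()"
```

```text
8.3 pos [521.35 210.52  95.4 ] yaw -0.2844 z [ 0.0016  0.001  -1.    ] F [ 3.03 -0.34  1.7 ] M [-0.12  -0.704  0.039] g 0.092 59.4 j6 0.646
```

In the tool's units: 0.6 mm is 0.001, 0.3 mm is 0.0005.

Emit:
drive_tool:
  plan: [0, 0.0005, 0.0005, 0, 0, 0, 0, 0, 0.0005, 0.001, 0, 0, 0, 0, 0, 0.0005, 0.001, 0, 0, 0, 0]

```text
clock: 8.6
ee_pos: [0.5213, 0.2104, 0.0946]
tool_rot: [0.801, 0.599, 0.001, -0.0]
force: [4.2, -0.1, 0.8]
grip_width: 0.095
grasp_force: 59.4
```

```bash
python3 -c "
from h import *
st()"
```

```text
8.6 pos [521.29 210.37  94.6 ] yaw -0.2856 z [ 9.e-04  8.e-04 -1.e+00] F [ 4.23 -0.14  0.8 ] M [-0.035 -0.79   0.05 ] g 0.095 59.4 j6 0.647
```

In the tool's units: 1 mm is 0.0017, 0.5 mm is 0.0008.

Emit:
drive_tool:
  plan: [0, 0.0007, 0.0008, 0, 0, 0, 0, 0, 0.0007, 0.0017, 0, 0, 0, 0, 0, 0.0007, 0.0017, 0, 0, 0, 0]

```text
clock: 8.9
ee_pos: [0.5213, 0.2102, 0.0934]
tool_rot: [0.801, 0.599, 0.0, -0.0]
force: [3.7, -0.9, 0.3]
grip_width: 0.087
grasp_force: 59.5
```

```bash
python3 -c "
from h import *
st()"
```

```text
8.9 pos [521.34 210.19  93.45] yaw -0.2859 z [ 2.e-04  6.e-04 -1.e+00] F [ 3.73 -0.93  0.35] M [ 0.015 -0.695  0.074] g 0.087 59.5 j6 0.647
```

The key has dropped through the first disc. On to the second, expected at TCP z of about 0.090.

In the tool's units: 3.6 mm is 0.006, 3.2 mm is 0.0053.

Emit:
drive_tool:
  plan: [0, 0.0007, 0.0017, 0, 0, 0, 0, 0, 0.0007, 0.0033, 0, 0, 0, 0, 0, 0.0007, 0.0045, 0, 0, 0, 0, 0, 0.0007, 0.0053, 0, 0, 0, 0, 0, 0.0007, 0.006, 0, 0, 0, 0]

```text
clock: 9.4
ee_pos: [0.5215, 0.2101, 0.0902]
tool_rot: [0.801, 0.599, 0.0, -0.0]
force: [1.1, 0.4, 8.0]
grip_width: 0.095
grasp_force: 60.6
```

```bash
python3 -c "
from h import *
st()"
```

```text
9.4 pos [521.51 210.09  90.15] yaw -0.286 z [-3.e-04  5.e-04 -1.e+00] F [1.06 0.41 8.  ] M [0.05  0.044 0.011] g 0.095 60.6 j6 0.647
```

On the second disc. Easing off, turning back to -0.52, then pressing.

In the tool's units: -1.2 mm is -0.002, -1.04 rad is -0.6621.

Emit:
drive_tool:
  plan: [0, 0, -0.002, 0, 0, 0, 0, 0, 0, -0.002, 0, 0, -0.0828, 0, 0, 0, -0.002, 0, 0, -0.1655, 0, 0, 0, -0.002, 0, 0, -0.2483, 0, 0, 0, -0.002, 0, 0, -0.331, 0, 0, 0, -0.002, 0, 0, -0.4138, 0, 0, 0, -0.002, 0, 0, -0.4966, 0, 0, 0, -0.002, 0, 0, -0.5793, 0, 0, 0, -0.002, 0, 0, -0.6621, 0, 0, 0, -0.002, 0, 0, -0.6621, 0]

```text
clock: 10.4
ee_pos: [0.5205, 0.2097, 0.0907]
tool_rot: [0.397, 0.918, -0.001, -0.001]
force: [-1.3, -0.3, 1.5]
grip_width: 0.093
grasp_force: 59.6
```

```bash
python3 -c "
from h import *
st()"
```

```text
10.4 pos [520.55 209.71  90.74] yaw 0.7549 z [-2.2e-03 -2.0e-04 -1.0e+00] F [-1.35 -0.28  1.55] M [ 0.021  0.28  -0.026] g 0.093 59.6 j6 -0.394
```

In the tool's units: 1 mm is 0.0017, 0.6 mm is 0.001.

Emit:
drive_tool:
  plan: [0, 0, 0.001, 0, 0, 0, 0, 0, 0, 0.0017, 0, 0, 0, 0, 0, 0, 0.0017, 0, 0, 0, 0]

```text
clock: 10.7
ee_pos: [0.5207, 0.2098, 0.0897]
tool_rot: [0.398, 0.917, -0.0, -0.001]
force: [-3.6, -1.0, 2.0]
grip_width: 0.093
grasp_force: 59.6
```

```bash
python3 -c "
from h import *
st()"
```

```text
10.7 pos [520.71 209.78  89.68] yaw 0.7525 z [-2.e-03 -1.e-04 -1.e+00] F [-3.65 -1.    2.04] M [-0.038  0.673 -0.033] g 0.093 59.6 j6 -0.392
```

In the tool's units: 2.4 mm is 0.004, 1.8 mm is 0.003.

Emit:
drive_tool:
  plan: [0, 0, 0.001, 0, 0, 0, 0, 0, 0, 0.002, 0, 0, 0, 0, 0, 0, 0.003, 0, 0, 0, 0, 0, 0, 0.004, 0, 0, 0, 0]

```text
clock: 11.1
ee_pos: [0.5209, 0.2098, 0.0874]
tool_rot: [0.397, 0.918, -0.0, -0.001]
force: [-4.8, -1.2, 2.6]
grip_width: 0.092
grasp_force: 59.7
```

```bash
python3 -c "
from h import *
st()"
```

```text
11.1 pos [520.85 209.76  87.35] yaw 0.7536 z [-1.7e-03 -1.0e-04 -1.0e+00] F [-4.77 -1.21  2.55] M [-0.274  1.044 -0.084] g 0.092 59.7 j6 -0.393
```

In the tool's units: 4 mm is 0.0067, 3 mm is 0.005.

Emit:
drive_tool:
  plan: [0.0005, -0.0007, 0.0017, 0, 0, 0, 0, 0.0005, -0.0007, 0.0033, 0, 0, 0, 0, 0.0005, -0.0007, 0.005, 0, 0, 0, 0, 0.0005, -0.0007, 0.0067, 0, 0, 0, 0]

```text
clock: 11.5
ee_pos: [0.5208, 0.2098, 0.0835]
tool_rot: [0.397, 0.918, -0.0, -0.0]
force: [-5.6, -1.5, 4.5]
grip_width: 0.089
grasp_force: 59.8
```

```bash
python3 -c "
from h import *
st()"
```

```text
11.5 pos [520.82 209.84  83.49] yaw 0.754 z [-7.e-04  2.e-04 -1.e+00] F [-5.64 -1.54  4.5 ] M [-0.371  1.017 -0.035] g 0.089 59.8 j6 -0.393
```

In the tool's units: 2.8 mm is 0.0047, 2.4 mm is 0.004.

Emit:
drive_tool:
  plan: [0.0003, -0.0005, 0.0013, 0, 0, 0, 0, 0.0003, -0.0005, 0.0027, 0, 0, 0, 0, 0.0003, -0.0005, 0.004, 0, 0, 0, 0, 0.0003, -0.0005, 0.0047, 0, 0, 0, 0, 0.0003, -0.0005, 0.0047, 0, 0, 0, 0]

```text
clock: 12.0
ee_pos: [0.5207, 0.2098, 0.0809]
tool_rot: [0.397, 0.918, 0.0, -0.0]
force: [-4.6, -1.7, 2.2]
grip_width: 0.093
grasp_force: 59.9
```

```bash
python3 -c "
from h import *
st()"
```

```text
12.0 pos [520.69 209.81  80.86] yaw 0.7539 z [-3.e-04  4.e-04 -1.e+00] F [-4.64 -1.66  2.18] M [-0.299  0.9   -0.052] g 0.093 59.9 j6 -0.393
```

In the tool's units: 1.2 mm is 0.002, 0.6 mm is 0.001.

Emit:
drive_tool:
  plan: [0, 0, 0.001, 0, 0, 0, 0, 0, 0, 0.002, 0, 0, 0, 0, 0, 0, 0.002, 0, 0, 0, 0]

```text
clock: 12.3
ee_pos: [0.5208, 0.2098, 0.0804]
tool_rot: [0.397, 0.918, 0.0, -0.0]
force: [-7.4, -2.7, 11.8]
grip_width: 0.093
grasp_force: 61.2
```

```bash
python3 -c "
from h import *
st()"
```

```text
12.3 pos [520.75 209.83  80.43] yaw 0.7539 z [-1.e-04  4.e-04 -1.e+00] F [-7.39 -2.72 11.84] M [-0.526  1.293 -0.027] g 0.093 61.2 j6 -0.393
```

Hard stop at TCP z of 0.0804, so the key is home. Easing off, then turning clockwise.

In the tool's units: -0.9 mm is -0.0015, 0.52 rad is 0.331.

Emit:
drive_tool:
  plan: [0, 0, -0.0015, 0, 0, 0, 0, 0, 0, -0.0015, 0, 0, 0.0828, 0, 0, 0, -0.0015, 0, 0, 0.1655, 0, 0, 0, -0.0015, 0, 0, 0.2483, 0, 0, 0, -0.0015, 0, 0, 0.331, 0, 0, 0, -0.0015, 0, 0, 0.4138, 0, 0, 0, -0.0015, 0, 0, 0.4966, 0, 0, 0, -0.0015, 0, 0, 0.5793, 0, 0, 0, -0.0015, 0, 0, 0.6621, 0]

```text
clock: 13.2
ee_pos: [0.5217, 0.2102, 0.0808]
tool_rot: [0.802, 0.597, 0.001, 0.0]
force: [-2.1, -0.1, -0.5]
grip_width: 0.092
grasp_force: 59.6
```

```bash
python3 -c "
from h import *
st()"
```

```text
13.2 pos [521.69 210.21  80.76] yaw -0.291 z [ 0.0019  0.001  -1.    ] F [-2.12 -0.12 -0.47] M [-0.139  0.381  0.051] g 0.092 59.6 j6 0.652
```

In the tool's units: 0.52 rad is 0.331.

Emit:
drive_tool:
  plan: [0, 0, 0, 0, 0, 0.0828, 0, 0, 0, 0, 0, 0, 0.1655, 0, 0, 0, 0, 0, 0, 0.2483, 0, 0, 0, 0, 0, 0, 0.331, 0, 0, 0, 0, 0, 0, 0.4138, 0, 0, 0, 0, 0, 0, 0.4966, 0, 0, 0, 0, 0, 0, 0.573, 0, 0, 0, 0, 0, 0, 0.573, 0]

```text
clock: 14.0
ee_pos: [0.5222, 0.2098, 0.0808]
tool_rot: [0.982, 0.191, 0.001, 0.0]
force: [1.3, -4.4, -0.6]
grip_width: 0.09
grasp_force: 59.4
```

```bash
python3 -c "
from h import *
st()"
```

```text
14.0 pos [522.21 209.76  80.8 ] yaw -1.1864 z [ 2.8e-03  5.0e-04 -1.0e+00] F [ 1.26 -4.43 -0.6 ] M [-0.811 -0.221  0.093] g 0.09 59.4 j6 1.548
```

In the tool's units: 0.13 rad is 0.0828.

Emit:
drive_tool:
  plan: [0, 0, 0, 0, 0, 0.0446, 0, 0, 0, 0, 0, 0, 0.0828, 0, 0, 0, 0, 0, 0, 0.0828, 0, 0, 0, 0, 0, 0, 0.0828, 0, 0, 0, 0, 0, 0, 0.0828, 0, 0, 0, 0, 0, 0, 0.0828, 0]

```text
clock: 14.6
ee_pos: [0.5222, 0.2096, 0.0808]
tool_rot: [0.992, 0.129, 0.001, -0.0]
force: [1.9, -5.0, 0.3]
grip_width: 0.089
grasp_force: 59.4
```

```bash
python3 -c "
from h import *
st();save('scene','g1.png',(215,120,120,145),4)"
```

```text
14.6 pos [522.22 209.63  80.81] yaw -1.3118 z [ 2.8e-03  4.0e-04 -1.0e+00] F [ 1.93 -5.01  0.29] M [-1.014 -0.286  0.12 ] g 0.089 59.4 j6 1.673
```

View pics/g1.png

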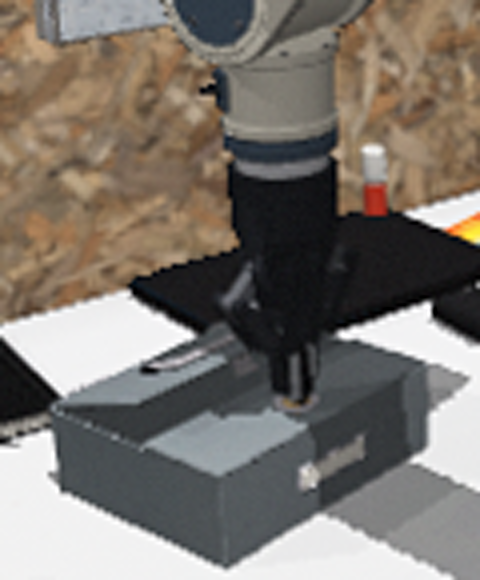

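The lid has sprung up, with the open wedge at about crop (150,425), and the key is home in the lock at (295,400), still gripped and held turned. Handing in.

```bash
python3 -c "
from h import *
print(manip.hand_in())"
```

```text
the job is handed in; nothing more can be done
None
```

The round key is fully home in the cash-box lock and held turned about 1.55 rad clockwise in the grip; the last picture shows the lid sprung up, and I handed the job in at about 14.7 s.

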